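# Fetch the rye loaf from the push-to-open bread box

## Robot

A 6-joint arm with a two-finger parallel gripper is mounted at the origin on the work surface. World frame = base frame: x ahead of the robot, y to its left, z up, the work surface at z = 0. Lengths are in m, angles in degrees, forces in N, time in s.
With the tool pointing down it reaches from about 0.3 to 0.875 m from the base axis. Payload 6.4 kg.
Tool frame: the origin (TCP) lies midway between the tips of the shut fingers; the grasp point (between the pads) lies behind it (env.pinch_z is the z of the grasp point in the tool frame, in m); z points along the fingers, y is the direction in which the jaws open and shut (so a half turn about z gives the same grasp; the last joint's range is limited). The gripper opens to 88 mm and grips with 3 to 60 N. Pads are 18 mm wide; open, the fingers measure 123 mm over their backs; the gripper's body (75 mm by 187 mm) begins 45 mm behind the grasp point.
Start: joints at [-78.627, 10.359, 92.074, -0, 77.567, -11.82], TCP at [0.226, -0.529, 0.239] pointing down, gripper open.
Joint ranges: [-171.53, 171.53], [-51.25, 118.39], [17.06, 147.69], [-65.23, 245.23], [0, 150.52], [-178.68, 178.68]. Speed limits (degrees/s): [147.25, 147.25, 172.46, 180, 180, 180].

## Interface

Orientations are given as [roll, pitch, yaw] about the fixed x, y, z axes, in that order (R = Rz(yaw) Ry(pitch) Rx(roll)).
In Python, from rig import readout, imaging, env gives the robot as it stands.
- The arm moves only by the shell command python3 -m pendant 'ROWS' [OPENING]. ROWS is JSON, a list of rows, each a list of 4 numbers: the shift along the tool's x, y, z in cm, then the turn about the tool's z in degrees. A call has 1 to 8 rows; each row shifts and turns the commanded pose from where the row before left it, along the tool's axes as they then stand; what a row does not reach is not made up. A row lasts 1/8 s, in which the tool goes at most 62.5 mm and 10.7 degrees, less where a joint would pass 70% of its speed; a pose out of reach is approached as far as the arm can. A call with a gripper value outside its range is refused whole. OPENING is the opening, from -1 (shut) to 1 (fully open), set as the call begins (- or left out, the last holds). The fingers move at their own pace and stop on an object; the grip force is fixed at half the most. Time passes only in rows, so rows that do not move let the fingers close. It gives the time, the measured TCP pose, the force and the opening at its end, in the units of the state.
- readout.get_obs(): the state, without advancing time (a new reading comes with each control period).
- imaging.camera(name): name is "scene" or "top" or "wrist"; returns a dict with "pixels" (384x512x3 uint8, red, green, blue), "intrinsics" (3x3 intrinsics, pixels), "dist" ([k1, k2, p1, p2, k3] as OpenCV has them; the pictures are not rectified), "extrinsics" (4x4, takes a point from camera to world coordinates). Camera axes: x right, y down, z forward; pixel columns grow to the right and rows downward; lengths in m; the calibration is good to about 2 mm. A picture is of the moment at which its call begins. There is no depth.
- env.sign_off(): hands the job in, once; it reports no verdict.
The state is a dict: "time": time; "joint_pos": joint angles; "joint_velocities": joint speeds; "joint_torque": joint torques, N m; "tcp_pos": TCP position; "tool_rot": TCP orientation; "contact_force": force on the tool from outside, world axes, zero at the start; "wrist_torque": the same for the moment, N m; "finger_gap": finger opening in m.
Only numpy, scipy, OpenCV 4.12 (cv2) and the standard library are available. Lean on these libraries where they do the work, as an engineer would, in place of code of your own. Each camera call takes 0.05 s, during which the arm holds its last target.

## Task

Press down on the blue dot of the bread box's white lid until its touch latch clicks, keep a hand on the lid as it springs up so that it never flies open, and ease it up until it is fully open. Then take the dark rye loaf out of the box and lay it flat, not dropping it, on the middle of the green cutting board, leaving the lid open and the other things on the counter where they are.

Things in the scene. Friction and masses are not known exactly. Their poses are not given: they have to be found in the camera images.
- bread_box: wooden bread box fixed to the counter, open on top under its lid, 230 mm (its x) by 240 mm (its y), walls 75 mm high and 8 mm thick, floor 8 mm thick. Origin: centre of its underside, on the counter. Its x axis points level from the lid's front edge to the lid's hinge, its z axis up; it may stand on either side and be turned
- lid (a joint): angle of the white lid in rad: 0 latched shut, 1.40 fully open at its stop (nearly upright), negative when pressed in (stop at -0.045). The latch lets go at about -0.02: dot down 4 to 5 mm, 7 to 8 N. Then a spring lifts the lid, fast if nobody holds it, pushing up on a hand at the dot with 2 N at first, under 1 N near the end; it holds the lid open. Easing up: slower than 2.5 rad/s
- lid_dot (a point): centre of the flat blue dot, 26 mm across, on the upper (outer) face of the white lid: the place to press, 7 to 9 mm down to be sure. 20 mm in from the middle of the lid's front edge, 210 mm from the hinge, 12 mm above the lid's underside. The lid is a 230 x 240 x 12 mm plate; this point moves with it, z is the lid's outward normal. With the lid shut it is 98 mm above the counter
- lid_hinge (a point): middle of the lid's hinge line, at the level of the lid's underside, 86 mm above the counter, at the back edge of the box, 115 mm from the box's origin along the box's x. The hinge line runs along the box's y; the opening lid's front edge goes up and over towards the hinge (box +x)
- loaf_center (a point): centre of the dark brown rye loaf, 140 mm long (its x), 50 mm wide (its y), 50 mm high (its z, up), rigid, about 0.3 kg. At the start it lies flat on the floor of the shut box, roughly in the middle, its length pointing roughly from the front of the box to the hinge, its centre 33 mm above the counter
- board_top (a point): centre of the upper face of the fixed green plastic cutting board, 200 mm (its x) by 280 mm (its y), 18 mm thick, lying on the counter; z up
- oil_bottle: green bottle, 64 mm across, 200 mm high, standing on the counter; leave alone. Origin: centre of its underside
- jam_jar: amber jar, 74 mm across, 100 mm high, standing on the counter; leave alone. Origin: centre of its underside
- pepper_mill: dark wooden pepper mill, 56 mm across, 150 mm high, standing on the counter; leave alone. Origin: centre of its underside

How it is judged (in metres and radians):
On the way, in this order (a step that is already met when the one before it is completed fails the run):
1. the lid is pressed in at its latch (value of joint lid below -0.012 rad).
2. the lid is eased fully open while the loaf still lies in the box (value of joint lid above 1.25 rad and distance between loaf_center and bread_box below 0.1 m), for 0.2 s.
At the end, for the whole second after the job is handed in: the loaf lies flat and at rest on the cutting board, its centre within 70 mm of the board's centre, let go of, and the lid stands open (beyond 1.25 rad) (horizontal distance between loaf_center and board_top below 0.07 m and z of loaf_center in the frame of board_top between 0.018 and 0.032 m and angle between loaf_center's own z axis and vertical below 0.15 rad and linear speed of loaf below 0.03 m/s and value of joint lid above 1.25 rad); the robot touches nothing.
It fails at once if the lid flies open (opens faster than 2.5 rad/s) (velocity of joint lid above 2.5 rad/s).
It fails at once if the loaf is dropped or thrown (faster than 0.8 m/s while no finger holds it) (linear speed of loaf above 0.8 m/s and contact force between the fingers and loaf below 0.5 N).
It fails at once if the bottle, jar or mill is moved by more than 30 mm (distance of any of oil_bottle, jam_jar, pepper_mill from where it was at the start of the episode above 0.03 m).
It also fails if it takes over 69 s, if anything falls off the work surface, if the arm or the gripper's body presses on something with over 40 N, if the wrist force passes 120 N, or if a joint passes its speed limit or range.

## Working session

There is one attempt and no reset: what is moved stays moved. The work goes in short steps, Python scripts to look and compute and a shell command to move; the robot and the scene stay as the last step left them, time stands still between calls to the robot, and variables do not carry over. Pictures are saved under pics/ and viewed, and the job is handed in when it is done.

```bash
ls; mkdir -p pics; python3 - <<'E'
from rig import readout, imaging, env
import cv2
print(readout.get_obs(), env.pinch_z)
for n in ["scene","top","wrist"]:
    c=imaging.camera(n); cv2.imwrite(f"pics/{n}0.png",c["pixels"][:,:,::-1]); print(n,c["intrinsics"].tolist(),c["dist"],c["extrinsics"].round(3).tolist())
E
```

```text
pics
{'time': 0.0, 'joint_pos': array([-7.86269490e+01,  1.04000862e+01,  9.21292885e+01, -5.88146837e-04,
        7.75672488e+01, -1.18207696e+01]), 'joint_velocities': array([-0.02134953,  0.01706797, -0.02216828,  0.04270411,  0.06929471,
        0.00266337]), 'joint_torque': array([ 6.61408503e-04, -4.33869946e+01, -3.41850471e+01,  7.03379628e-02,
        3.84360552e-02, -1.62672495e-04]), 'tcp_pos': array([ 0.22636286, -0.52800766,  0.23784784]), 'tool_rot': array([-1.79905308e+02, -1.92314252e-02,  2.31939318e+01]), 'contact_force': array([ 0.24014522, -0.36445979,  1.14667869]), 'wrist_torque': array([-0.0378234 , -0.03374736,  0.01538034]), 'finger_gap': 0.08803548651645167} -0.0187
scene [[385.1620544038453, 0.0, 255.26393197798532], [0.0, 385.1620544038453, 200.67880158544241], [0.0, 0.0, 1.0]] [-0.11817339  0.          0.          0.          0.        ] [[0.863, 0.423, -0.276, 0.848], [0.505, -0.724, 0.47, -0.509], [-0.001, -0.545, -0.839, 1.027], [0.0, 0.0, 0.0, 1.0]]
top [[379.50306073874833, 0.0, 249.20261450901765], [0.0, 379.50306073874833, 193.7332893459061], [0.0, 0.0, 1.0]] [-0.03666832  0.          0.          0.          0.        ] [[0.005, -0.998, 0.069, 0.461], [-1.0, -0.006, -0.011, 0.012], [0.011, -0.069, -0.998, 1.193], [0.0, 0.0, 0.0, 1.0]]
wrist [[297.07180541815586, 0.0, 256.90062250497874], [0.0, 297.07180541815586, 187.31083888001888], [0.0, 0.0, 1.0]] [-0.06599345  0.          0.          0.          0.        ] [[0.394, -0.883, -0.256, 0.293], [-0.919, -0.379, -0.108, -0.499], [-0.001, 0.278, -0.961, 0.384], [0.0, 0.0, 0.0, 1.0]]
```

View pics/scene0.png

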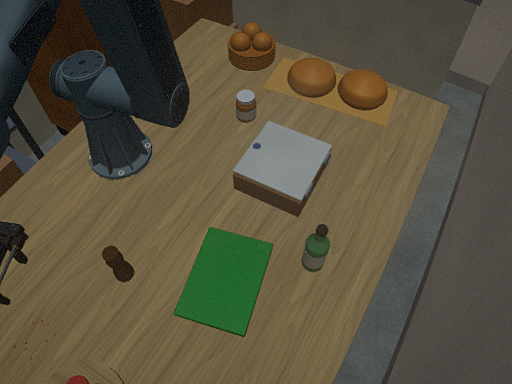

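View pics/top0.png

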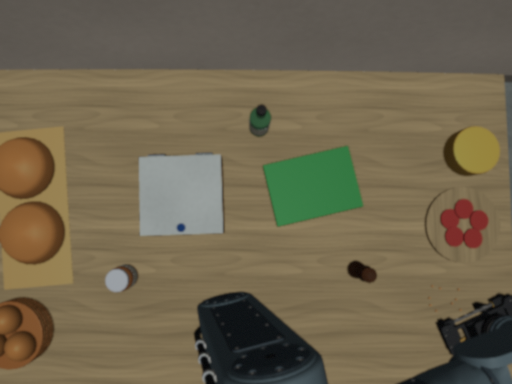

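View pics/wrist0.png

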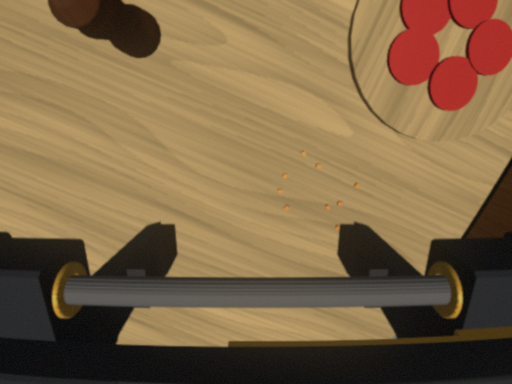

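The top view shows the white lid at about (181,195), with the blue dot at (181,228). The lid's front edge faces the robot and its hinge is on the far side. The board is at (313,186), the bottle at (260,122), the jar at (120,278) and the mill at (362,270).

```bash
cat > h.py <<'E'
import numpy as np, cv2
from rig import readout, imaging, env
def ray(c,uv):
    p=cv2.undistortPoints(np.array([[uv]],float),c["intrinsics"],np.array(c["dist"]))[0,0]
    E=c["extrinsics"]; return E[:3,3],E[:3,:3]@np.array([p[0],p[1],1])
def onz(c,uv,z):
    o,d=ray(c,uv); return o+d*(z-o[2])/d[2]
def comp(m,minA=20):
    cs,_=cv2.findContours(m.astype(np.uint8),cv2.RETR_EXTERNAL,cv2.CHAIN_APPROX_NONE)
    return sorted([k for k in cs if cv2.contourArea(k)>=minA],key=cv2.contourArea,reverse=True)
def cen(k):
    M=cv2.moments(k); return (M['m10']/M['m00'],M['m01']/M['m00'])
def hsv(c): return cv2.cvtColor(c["pixels"],cv2.COLOR_RGB2HSV)
def rect(c,k,z):
    P=np.array([onz(c,p[0],z)[:2] for p in k],np.float32)
    return cv2.minAreaRect(P)
E
python3 - <<'E'
from h import *
for n in ["top","scene"]:
    c=imaging.camera(n); h=hsv(c); H,S,V=[h[...,i].astype(int) for i in range(3)]
    blue=(H>100)&(H<130)&(S>120)&(V>60)
    for k in comp(blue,8)[:2]: print(n,"dot",cen(k),cv2.contourArea(k),onz(c,cen(k),.098).round(4))
    green=(H>45)&(H<75)&(S>150)&(V>70)
    k=comp(green)[0]; print(n,"board",rect(c,k,.018),cv2.contourArea(k))
    white=(S<45)&(V>140)
    for k in comp(white,200)[:2]: print(n,"lid",rect(c,k,.098),cv2.contourArea(k))
E
```

```text
top dot (180.5681818181818, 227.4090909090909) 22.0 [0.4389 0.1961 0.098 ]Traceback (most recent call last):
  File "<stdin>", line 7, in <module>
IndexError: list index out of range
```

```bash
python3 - <<'E'
from h import *
for n,pb,pl in [("top",(186,313),(190,170)),("scene",(280,225),(160,285))]:
    c=imaging.camera(n); h=hsv(c); H,S,V=[h[...,i].astype(int) for i in range(3)]
    print(h[pb],h[pl])
    blue=(H>100)&(H<130)&(S>120)&(V>60)
    for k in comp(blue,8)[:2]: print(n,"dot",cen(k),cv2.contourArea(k),onz(c,cen(k),.098).round(4))
    for nm,p,z in [("board",pb,.018),("lid",pl,.098)]:
        d=np.abs(c["pixels"].astype(int)-np.median(c["pixels"][p[0]-4:p[0]+5,p[1]-4:p[1]+5].reshape(-1,3),0)).max(2)<28
        _,lab=cv2.connectedComponents(d.astype(np.uint8),connectivity=4)
        k=comp(lab==lab[p])[0]; r=rect(c,k,z); print(n,nm,r,cv2.contourArea(k), cv2.boxPoints(r).round(3).tolist())
E
```

```text
[ 66 141 123] [ 81  12 154]
top dot (180.5, 227.3095238095238) 21.0 [0.4392 0.1963 0.098 ]
top board ((0.56979900598526, -0.19868680834770203), (0.1966862678527832, 0.2778680920600891), 13.332460403442383) 5395.5 [[0.44200000166893005, -0.0860000029206276], [0.5059999823570251, -0.3569999933242798], [0.6980000138282776, -0.3109999895095825], [0.6330000162124634, -0.04100000113248825]]
top lid ((0.5347357988357544, 0.1991460621356964), (0.22860310971736908, 0.23793786764144897), 2.250699758529663) 6305.0 [[0.41600000858306885, 0.3140000104904175], [0.42500001192092896, 0.07599999755620956], [0.6539999842643738, 0.08500000089406967], [0.6439999938011169, 0.3230000138282776]]
[ 65 170 105] [ 90  12 143]
scene board ((0.5719993114471436, -0.20434874296188354), (0.19831643998622894, 0.27770695090293884), 13.423372268676758) 6493.0 [[0.4429999887943268, -0.09200000017881393], [0.5080000162124634, -0.3619999885559082], [0.7009999752044678, -0.3160000145435333], [0.6359999775886536, -0.04600000008940697]]
scene lid ((0.5364835262298584, 0.19598186016082764), (0.22842557728290558, 0.2384798377752304), 2.1609458923339844) 4225.0 [[0.4180000126361847, 0.3109999895095825], [0.4269999861717224, 0.0729999989271164], [0.6549999713897705, 0.08100000023841858], [0.6460000276565552, 0.3190000057220459]]
```

Both views agree to within a few mm:
- **Lid:** centre about (0.5356, 0.1975), yaw 2.2°.
- **Dot:** about (0.441, 0.194).
- **Board:** centre (0.571, -0.2015).

I'll shut the fingers and turn the tool so its x axis points to box -x, which keeps the wrist camera away from the lid.

```bash
cat >> h.py <<'E'
from scipy.spatial.transform import Rotation as Ro
BC=np.array([.5356,.1975]); BY=np.radians(2.2); BX=np.array([np.cos(BY),np.sin(BY)]); BYV=np.array([-BX[1],BX[0]])
DOT=np.r_[BC-.095*BX,.098]; HIN=np.r_[BC+.115*BX,.086]
def delta(target,yaw=None):
    o=readout.get_obs(); R=Ro.from_euler('xyz',o['tool_rot'],degrees=True)
    d=R.inv().apply(np.array(target)-o['tcp_pos'])*100
    t=None if yaw is None else -((yaw-o['tool_rot'][2]+180)%360-180)
    print("t",round(o['time'],2),"tcp",o['tcp_pos'].round(4),"rot",o['tool_rot'].round(2),"F",o['contact_force'].round(2),"gap",round(o['finger_gap'],4)," delta cm",d.round(2),"turn",t)
E
python3 -m pendant '[[0,0,0,-10.5],[0,0,0,-10.5],[0,0,0,-10.5],[0,0,0,-10.5],[0,0,0,-10.5],[0,0,0,-10.5],[0,0,0,-10.5],[0,0,0,-10.5]]' -1
python3 -m pendant '[[0,0,0,-10.5],[0,0,0,-10.5],[0,0,0,-10.5],[0,0,0,-10.5],[0,0,0,-10.5],[0,0,0,-10.5],[0,0,0,-10.5],[0,0,0,0]]'
python3 -c "
from h import *
delta(DOT+[0,0,.1],182.2)"
```

```text
time: 1.3
tcp_pos: [0.2265, -0.5285, 0.2386]
tool_rot: [180.0, -0.0, 107.5]
contact_force: [0.8, 0.6, 0.7]
finger_gap: 0.0104
time: 2.3
tcp_pos: [0.2265, -0.5285, 0.2386]
tool_rot: [180.0, -0.0, -179.4]
contact_force: [0.4, 0.4, 0.5]
finger_gap: 0.0006
t 2.3 tcp [ 0.2265 -0.5285  0.2386] rot [ 179.99   -0.   -179.4 ] F [0.4  0.35 0.49] gap 0.0006  delta cm [-22.18  72.01   4.07] turn -1.5991225703153304
```

```bash

python3 -m pendant '[[-1.2,4,0,0],[-1.2,4,0,0],[-1.2,4,0,0],[-1.2,4,0,0],[-1.2,4,0,0],[-1.2,4,0,0],[-1.2,4,0,0],[-1.2,4,0,0]]'
python3 -m pendant '[[-1.2,4,0,0],[-1.2,4,0,0],[-1.2,4,0,0],[-1.2,4,0,0],[-1.2,4,0,0],[-1.2,4,0,0],[-1.2,4,0,0],[0,0,0,-1.6]]'
python3 -c "
from h import *
delta(DOT+[0,0,.03],182.2)"
```

```text
time: 3.3
tcp_pos: [0.3188, -0.2062, 0.2389]
tool_rot: [-180.0, 0.0, -179.6]
contact_force: [0.2, 0.5, -0.3]
finger_gap: 0.0001
time: 4.3
tcp_pos: [0.3993, 0.0757, 0.2388]
tool_rot: [180.0, 0.0, -177.6]
contact_force: [-0.1, 0.1, -0.9]
finger_gap: 0.0002
t 4.3 tcp [0.3993 0.0757 0.2388] rot [ 179.98    0.   -177.61] F [-0.13  0.07 -0.88] gap 0.0002  delta cm [-4.63 11.63 11.08] turn 0.18786329352428766
```

```bash

python3 -m pendant '[[-1.5,4,2,0],[-1.5,4,2,0],[-1.6,3.6,2,0],[0,0,2,0],[0,0,2,0],[0,0,1.1,0],[0,0,0,0]]'
python3 - <<'E'
from h import *
delta(DOT,182.2)
for n in ["scene","top"]:
    c=imaging.camera(n); cv2.imwrite(f"pics/{n}1.png",c["pixels"][:,:,::-1])
E
```

```text
time: 5.18
tcp_pos: [0.4402, 0.1905, 0.1272]
tool_rot: [-180.0, -0.1, -177.8]
contact_force: [0.5, -0.7, 0.1]
finger_gap: 0.0006
t 5.17 tcp [0.4402 0.1905 0.1272] rot [-1.7998e+02 -8.0000e-02 -1.7781e+02] F [ 0.51 -0.72  0.14] gap 0.0006  delta cm [-0.07  0.33  2.92] turn -0.012575964655979988
```

View pics/scene1.png

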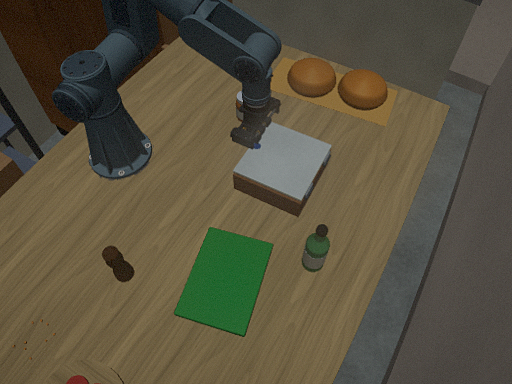

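The gripper is above the blue dot at about (257,146), and nothing else has moved. Next I'll lower it and press.

```bash

python3 -m pendant '[[-0.1,0.3,1.2,0],[0,0,1.2,0],[0,0,0.2,0],[0,0,0.2,0],[0,0,0,0]]'
python3 -m pendant '[[0,0,0.2,0],[0,0,0.2,0],[0,0,0,0]]'
python3 -c "
from h import *
delta(DOT-[0,0,.008],182.2)"
```

```text
time: 5.9
tcp_pos: [0.4414, 0.1944, 0.0997]
tool_rot: [-180.0, -0.0, -177.7]
contact_force: [-0.4, -0.3, -0.1]
finger_gap: 0.0006
time: 6.28
tcp_pos: [0.4417, 0.1944, 0.0965]
tool_rot: [-180.0, 0.0, -177.7]
contact_force: [-3.3, -2.5, 8.3]
finger_gap: 0.0006
t 6.28 tcp [0.4417 0.1944 0.0965] rot [-1.800e+02  3.000e-02 -1.777e+02] F [-3.3  -2.53  8.34] gap 0.0006  delta cm [ 0.11 -0.05  0.65] turn 0.10087770819268371
```

```bash

python3 -m pendant '[[0,0,0.2,0],[0,0,0.1,0],[0,0,0,0]]'
python3 -m pendant '[[0,0,0.1,0],[0,0,0.1,0],[0,0,0,0]]'
python3 -m pendant '[[0,0,0.1,0],[0,0,0,0]]'
```

```text
time: 6.65
tcp_pos: [0.4417, 0.1944, 0.0948]
tool_rot: [-180.0, 0.0, -177.7]
contact_force: [-9.0, -1.9, 21.3]
finger_gap: 0.0002
time: 7.02
tcp_pos: [0.4416, 0.1944, 0.0923]
tool_rot: [-180.0, 0.0, -177.7]
contact_force: [-6.8, -2.4, 14.5]
finger_gap: 0.0005
time: 7.28
tcp_pos: [0.4416, 0.1944, 0.0918]
tool_rot: [-180.0, 0.0, -177.7]
contact_force: [-9.8, -2.8, 22.9]
finger_gap: 0.0007
```

```bash

python3 -m pendant '[[0,0,0.1,0],[0,0,0,0]]'
python3 -m pendant '[[0,0,0.1,0],[0,0,0,0]]'
python3 -m pendant '[[0,0,0,0],[0,0,0,0]]'
```

```text
time: 7.52
tcp_pos: [0.4416, 0.1944, 0.0903]
tool_rot: [-180.0, 0.0, -177.7]
contact_force: [-7.0, -2.4, 15.0]
finger_gap: 0.0002
time: 7.78
tcp_pos: [0.4418, 0.1944, 0.0893]
tool_rot: [-180.0, 0.0, -177.7]
contact_force: [-4.9, -1.0, 15.3]
finger_gap: 0.0007
time: 8.02
tcp_pos: [0.4418, 0.1944, 0.0892]
tool_rot: [-180.0, 0.0, -177.7]
contact_force: [-6.2, -1.8, 13.7]
finger_gap: 0.0004
```

Pressed about 9 mm, well past the latch point. Next I'll work out the easing arc, with the tip's edge following the lid face.

```bash

python3 - <<'E'
from h import *
delta(DOT)
o=readout.get_obs()['tcp_pos']; print("box-x rel hinge",(o[:2]-HIN[:2])@BX, "side",(o[:2]-HIN[:2])@BYV)
th=np.r_[-.043,np.arange(0,1.46,.055)]; r=np.interp(th,[0,1.4],[.218,.20]); w=.009
x=-r*np.cos(th)+.012*np.sin(th)+w; z=.086+r*np.sin(th)+.012*np.cos(th)
X=(-100*(x-x[0])).round(1); Z=(-100*(z-z[0])).round(1)
for i in range(1,len(th)): print(th[i].round(3),(X[i]-X[i-1]).round(1),(Z[i]-Z[i-1]).round(1),"tcp",x[i].round(3),z[i].round(4))
E
```

```text
t 8.03 tcp [0.4418 0.1944 0.0892] rot [-1.7999e+02  4.0000e-02 -1.7769e+02] F [-6.17 -1.83 13.75] gap 0.0004  delta cm [ 0.11 -0.05 -0.88] turn None
box-x rel hinge -0.20887625568089976 side 0.0005400227985255191
0.0 0.0 -0.9 tcp -0.209 0.098
0.055 -0.2 -1.2 tcp -0.207 0.1099
0.11 -0.2 -1.2 tcp -0.205 0.1217
0.165 -0.3 -1.2 tcp -0.202 0.1333
0.22 -0.4 -1.1 tcp -0.198 0.1447
0.275 -0.4 -1.1 tcp -0.194 0.1558
0.33 -0.5 -1.1 tcp -0.189 0.1666
0.385 -0.5 -1.1 tcp -0.184 0.1771
0.44 -0.6 -1.0 tcp -0.178 0.1873
0.495 -0.7 -0.9 tcp -0.172 0.1971
0.55 -0.7 -1.0 tcp -0.165 0.2065
0.605 -0.7 -0.9 tcp -0.157 0.2154
0.66 -0.8 -0.8 tcp -0.149 0.2239
0.715 -0.9 -0.8 tcp -0.141 0.232
0.77 -0.8 -0.8 tcp -0.132 0.2395
0.825 -0.9 -0.7 tcp -0.123 0.2465
0.88 -1.0 -0.6 tcp -0.113 0.2529
0.935 -1.0 -0.6 tcp -0.104 0.2589
0.99 -1.0 -0.6 tcp -0.094 0.2642
1.045 -1.0 -0.4 tcp -0.083 0.269
1.1 -1.1 -0.5 tcp -0.073 0.2731
1.155 -1.0 -0.3 tcp -0.062 0.2767
1.21 -1.1 -0.3 tcp -0.051 0.2796
1.265 -1.1 -0.2 tcp -0.04 0.282
1.32 -1.1 -0.2 tcp -0.029 0.2837
1.375 -1.1 -0.1 tcp -0.018 0.2848
1.43 -1.1 -0.1 tcp -0.007 0.2857
```

```bash

python3 -m pendant '[[0,0,-0.3,0],[0,0,-0.4,0],[0,0,-0.4,0],[-0.1,0,-0.6,0],[-0.1,0,-0.6,0]]'
python3 -m pendant '[[-0.1,0,-0.6,0],[-0.1,0,-0.6,0],[0,0,0,0]]'
python3 - <<'E'
from h import *
delta(DOT)
for n in ["scene","wrist"]:
    c=imaging.camera(n); cv2.imwrite(f"pics/{n}2.png",c["pixels"][:,:,::-1])
E
```

```text
time: 8.65
tcp_pos: [0.443, 0.1944, 0.1109]
tool_rot: [-180.0, -0.1, -177.7]
contact_force: [-0.9, 1.1, 1.3]
finger_gap: 0.0004
time: 9.02
tcp_pos: [0.4459, 0.1946, 0.1233]
tool_rot: [180.0, 0.1, -177.7]
contact_force: [-0.2, -0.6, 2.2]
finger_gap: 0.0004
t 9.03 tcp [0.4459 0.1946 0.1233] rot [ 1.7999e+02  7.0000e-02 -1.7771e+02] F [-0.15 -0.56  2.23] gap 0.0004  delta cm [ 0.53 -0.05  2.53] turn None
```

View pics/scene2.png

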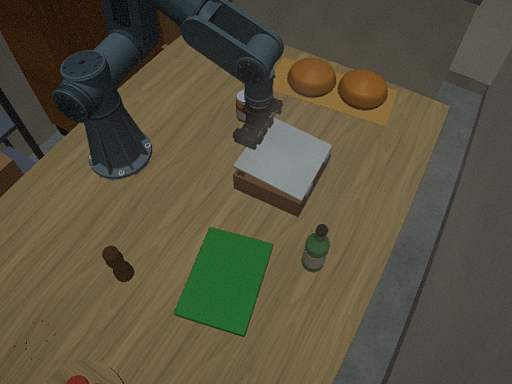

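View pics/wrist2.png

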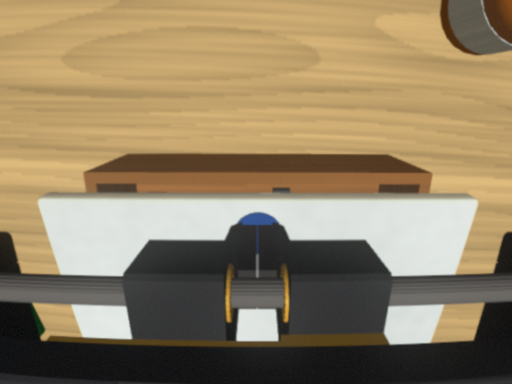

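The lid follows the hand: the scene view shows a gap opening under its front edge near (250,165). The wrist view shows the tip on the dot at about (258,220). I'll continue along the arc.

```bash

python3 -m pendant '[[-0.3,0,-1.2,0],[-0.4,0,-1.1,0],[-0.4,0,-1.1,0],[-0.5,0,-1.1,0],[-0.5,0,-1.1,0],[-0.6,0,-1.0,0],[-0.7,0,-0.9,0],[-0.7,0,-1.0,0]]'
python3 -c "
from h import *
delta(DOT)
o=readout.get_obs()['tcp_pos']; print('box-x rel hinge',(o[:2]-HIN[:2])@BX)"
```

```text
time: 10.12
tcp_pos: [0.4868, 0.1962, 0.2082]
tool_rot: [-180.0, -0.0, -177.7]
contact_force: [-0.0, -0.5, 1.7]
finger_gap: 0.0002
t 10.12 tcp [0.4868 0.1962 0.2082] rot [-1.8000e+02 -1.0000e-02 -1.7771e+02] F [-0.04 -0.49  1.74] gap 0.0002  delta cm [ 4.62 -0.05 11.02] turn None
box-x rel hinge -0.16381488021252352
```

```bash

python3 -m pendant '[[-0.7,0,-0.9,0],[-0.8,0,-0.8,0],[-0.9,0,-0.8,0],[-0.8,0,-0.8,0],[-0.9,0,-0.7,0],[-1.0,0,-0.6,0],[-1.0,0,-0.6,0],[-1.0,0,-0.5,0]]'
python3 - <<'E'
from h import *
delta(DOT)
o=readout.get_obs()['tcp_pos']; print('box-x rel hinge',(o[:2]-HIN[:2])@BX)
c=imaging.camera("scene"); cv2.imwrite(f"pics/scene3.png",c["pixels"][:,:,::-1])
E
```

```text
time: 11.12
tcp_pos: [0.558, 0.199, 0.265]
tool_rot: [180.0, 0.0, -177.7]
contact_force: [-0.1, -0.4, 0.7]
finger_gap: 0.0003
t 11.12 tcp [0.558 0.199 0.265] rot [ 180.      0.   -177.71] F [-0.11 -0.41  0.74] gap 0.0003  delta cm [11.75 -0.05 16.7 ] turn None
box-x rel hinge -0.09250818637285822
```

View pics/scene3.png

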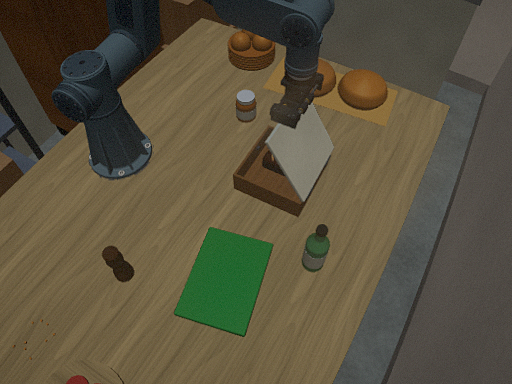

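The lid stands at about 1.0 rad on the hand, and the loaf is visible inside the box at about (270,160). Continuing to the stop.

```bash

python3 -m pendant '[[-1.0,0,-0.4,0],[-1.1,0,-0.4,0],[-1.0,0,-0.3,0],[-1.1,0,-0.3,0],[-1.1,0,-0.2,0],[-1.0,0,-0.2,0],[-1.0,0,-0.1,0],[-0.8,0,0,0]]'
python3 -m pendant '[[-0.7,0,0,0],[-0.7,0,0,0],[-0.7,0,0,0],[-0.7,0,0,0]]'
python3 - <<'E'
from h import *
delta(DOT)
o=readout.get_obs()['tcp_pos']; print('box-x rel hinge',(o[:2]-HIN[:2])@BX)
for n in ["scene","top"]:
  c=imaging.camera(n); cv2.imwrite(f"pics/{n}4.png",c["pixels"][:,:,::-1])
E
```

```text
time: 12.18
tcp_pos: [0.6389, 0.2023, 0.2837]
tool_rot: [180.0, -0.0, -177.7]
contact_force: [0.1, 0.1, -0.3]
finger_gap: 0.0003
time: 12.68
tcp_pos: [0.6666, 0.2034, 0.2837]
tool_rot: [180.0, -0.0, -177.7]
contact_force: [0.3, 0.2, 0.3]
finger_gap: 0.0003
t 12.68 tcp [0.6666 0.2034 0.2837] rot [ 1.8000e+02 -1.0000e-02 -1.7771e+02] F [0.25 0.17 0.27] gap 0.0003  delta cm [22.61 -0.05 18.57] turn None
box-x rel hinge 0.016129074680139632
```

View pics/scene4.png

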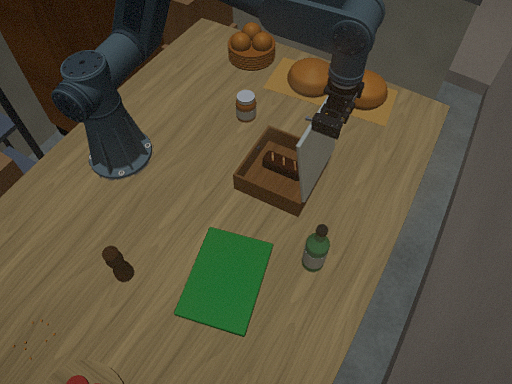

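View pics/top4.png

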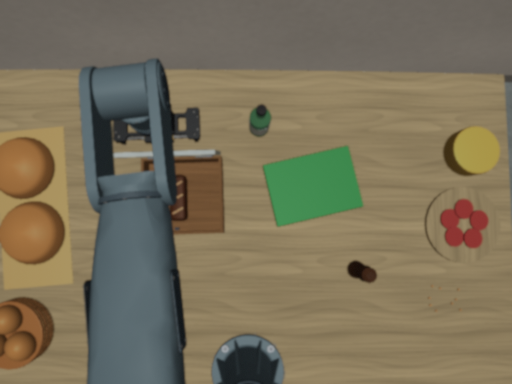

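The lid stands nearly upright at its stop, with its edge at about (165,155) in the top view. The loaf lies in the box at about (282,163) in the scene view. I'll go up over the lid and look with the wrist camera.

```bash

python3 -m pendant '[[0,0,-3,0],[0,0,-3,0],[0,0,-3,0],[2,0,0,0],[3,0,0,0],[3,0,0,0],[3,0,0,0],[3,0,0,0]]' 1
python3 -m pendant '[[0,0,0,0],[0,0,0,0]]'
python3 - <<'E'
from h import *
delta(np.r_[BC,.36])
for n in ["scene","wrist"]:
  c=imaging.camera(n); cv2.imwrite(f"pics/{n}5.png",c["pixels"][:,:,::-1])
E
```

```text
time: 13.78
tcp_pos: [0.5252, 0.1977, 0.3739]
tool_rot: [180.0, 0.0, -177.7]
contact_force: [0.1, 0.2, 0.1]
finger_gap: 0.0781
time: 14.02
tcp_pos: [0.5268, 0.1978, 0.3741]
tool_rot: [180.0, 0.1, -177.7]
contact_force: [-0.4, -0.4, 0.6]
finger_gap: 0.0878
t 14.03 tcp [0.5268 0.1978 0.3741] rot [ 1.8000e+02  6.0000e-02 -1.7771e+02] F [-0.41 -0.37  0.56] gap 0.0878  delta cm [-0.87 -0.06  1.41] turn None
```

View pics/scene5.png

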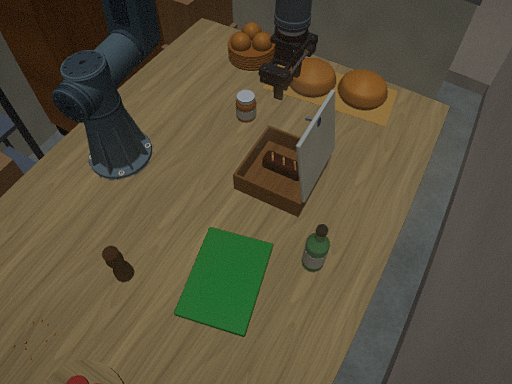

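View pics/wrist5.png

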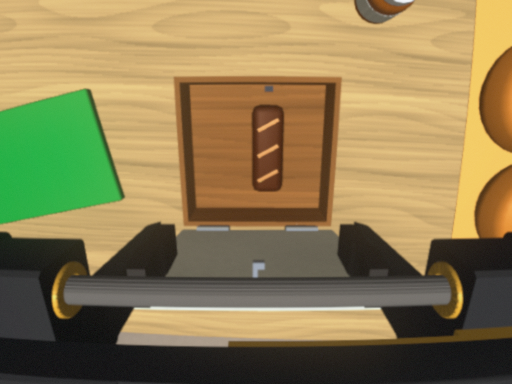

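The wrist view shows the open box with the loaf at about (267,147), lying along the box's x with its scores on top. The lid is upright.

```bash
python3 - <<'E'
from h import *
c=imaging.camera("wrist"); g=c["pixels"].astype(int)
print(g[147,255],g[147,220],g[110,268],g[160,268])
h=hsv(c)
roi=np.zeros(g.shape[:2],bool); roi[98:198,240:296]=1
for T in (70,85,95):
    m=(roi&(g[...,0]<T)).astype(np.uint8)
    m=cv2.morphologyEx(m,cv2.MORPH_CLOSE,np.ones((9,9)))
    k=comp(m)[0]; print(T,cv2.boundingRect(k))
    for z in (.058,.045): 
        r=rect(c,k,z); print(z,r,cv2.boxPoints(r).round(3).tolist())
c=imaging.camera("scene"); cv2.imwrite("pics/crop5.png",cv2.resize(c["pixels"][120:220,220:345,::-1],None,fx=6,fy=6))
E
```

```text
[82 46 22] [156 105  57] [103  62  41] [108  63  38]Traceback (most recent call last):
  File "<stdin>", line 9, in <module>
IndexError: list index out of range
```

```bash
python3 - <<'E'
from h import *
c=imaging.camera("wrist"); g=c["pixels"].astype(int)
print(g[147,240:300,0]); print(g[95:200,260,0])
roi=np.zeros(g.shape[:2],bool); roi[98:198,240:296]=1
for T in (105,120,130):
    m=(roi&(g[...,0]<T)).astype(np.uint8)
    m=cv2.morphologyEx(m,cv2.MORPH_CLOSE,np.ones((9,9)))
    k=comp(m)[0]; print(T,cv2.boundingRect(k))
    for z in (.058,.045): 
        r=rect(c,k,z); print(z,r,cv2.boxPoints(r).round(3).tolist())
E
```

```text
[157 157 157 158 159 158 157 159 157 157 153 136 104  78  77  85  89  96
 105 113 117 115 117 115 115 114 115 115 118 129 151 179 209 226 232 234
 229 214 163 107  83  73  87 129 153 158 159 159 161 159 160 161 159 160
 160 161 161 162 161 162]
[166 168 172 172 170 167 163 159 151 128  95  74  79  88  97 103 113 122
 128 128 127 128 127 127 127 125 126 128 127 125 125 135 179 227 236 232
 202 146 122 122 121 120 120 120 119 118 119 117 117 118 118 117 117 116
 117 115 114 133 179 225 233 222 180 130 113 113 110 110 111 111 108 108
 107 108 109 107 107 106 105 105 106 112 144 198 227 227 203 149 109 101
 101 100  96  92  86  86 107 145 168 169 166 169 167 165 166]
105 (252, 105, 32, 87)
0.058 ((0.5277156233787537, 0.21458768844604492), (0.135331928730011, 0.048135802149772644), 2.022615671157837) [[0.45899999141693115, 0.23600000143051147], [0.460999995470047, 0.18799999356269836], [0.5960000157356262, 0.19300000369548798], [0.593999981880188, 0.2409999966621399]]
0.045 ((0.5297260284423828, 0.21512407064437866), (0.13914121687412262, 0.049490734934806824), 2.0226211547851562) [[0.458
[... 649 characters left out ...]
 0.18799999356269836], [0.6000000238418579, 0.19300000369548798], [0.5979999899864197, 0.24300000071525574]]
130 (251, 104, 33, 88)
0.058 ((0.5270185470581055, 0.21435071527957916), (0.13670335710048676, 0.05128711089491844), 2.2727842330932617) [[0.4580000042915344, 0.2370000034570694], [0.46000000834465027, 0.1860000044107437], [0.5960000157356262, 0.19099999964237213], [0.593999981880188, 0.24300000071525574]]
0.045 ((0.5290091037750244, 0.2148803472518921), (0.14055123925209045, 0.0527307353913784), 2.272878408432007) [[0.4580000042915344, 0.23800000548362732], [0.46000000834465027, 0.1860000044107437], [0.6000000238418579, 0.19099999964237213], [0.5979999899864197, 0.24400000274181366]]
```

Loaf centre is about (0.529, 0.2145), yaw about 2°. The measured size of 0.139 × 0.050 matches what was given. Descending.

```bash
python3 -c "
from h import *
delta([.529,.2145,.021],182.1)"
python3 -m pendant '[[-0.1,1.7,4,0],[0,0,5,0],[0,0,5,0],[0,0,5,0],[0,0,4,0],[0,0,2,0],[0,0,0,0]]'
python3 -c "
from h import *
delta([.529,.2145,.021],182.1)"
```

```text
t 14.22 tcp [0.5269 0.1976 0.3733] rot [-1.8000e+02 -3.0000e-02 -1.7773e+02] F [ 0.28  0.38 -0.14] gap 0.0881  delta cm [-0.29  1.68 35.23] turn 0.1713289651456762
time: 15.1
tcp_pos: [0.5255, 0.2144, 0.1215]
tool_rot: [-180.0, -0.3, -177.7]
contact_force: [-1.2, 1.0, 0.6]
finger_gap: 0.0885
t 15.1 tcp [0.5255 0.2144 0.1215] rot [-179.96   -0.26 -177.72] F [-1.2   0.97  0.64] gap 0.0885  delta cm [-0.39 -0.   10.05] turn 0.17870488897040104
```

```bash

python3 -m pendant '[[-0.3,0,2,0],[0,0,2,0],[0,0,2,0],[0,0,1,0],[0,0,0,0]]'
python3 - <<'E'
from h import *
delta([.529,.2145,.021],182.1)
for n in ["scene","wrist"]:
  c=imaging.camera(n); cv2.imwrite(f"pics/{n}6.png",c["pixels"][:,:,::-1])
E
```

```text
time: 15.72
tcp_pos: [0.5296, 0.2149, 0.0533]
tool_rot: [-180.0, -0.0, -177.7]
contact_force: [0.8, -0.4, -0.4]
finger_gap: 0.0883
t 15.72 tcp [0.5296 0.2149 0.0533] rot [-1.8000e+02 -4.0000e-02 -1.7771e+02] F [ 0.76 -0.36 -0.39] gap 0.0883  delta cm [ 0.06 -0.04  3.23] turn 0.19084285160590753
```

View pics/wrist6.png

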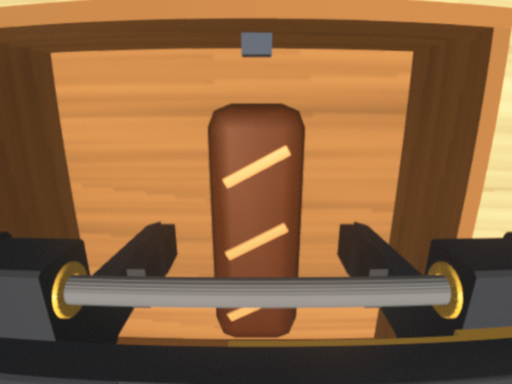

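View pics/scene6.png

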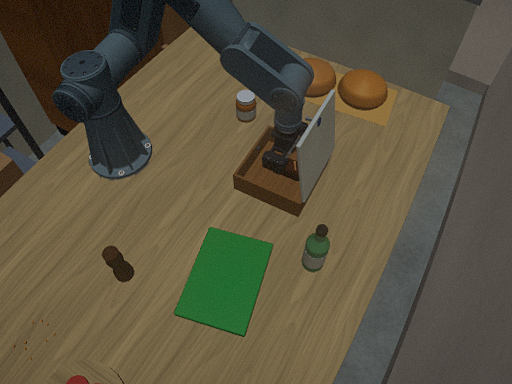

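The fingers straddle the loaf evenly (its centre is at about column 257), and the lid is clear. I'll go down and grip.

```bash

python3 -m pendant '[[0,0,1,0],[0,0,1,0],[0,0,1,0],[0,0,0.2,0],[0,0,0,0]]'
python3 -m pendant '[[0,0,0,0],[0,0,0,0],[0,0,0,0],[0,0,0,0],[0,0,0,0],[0,0,0,0]]' -1
python3 -m pendant '[[0,0,-1,0],[0,0,-1,0],[0,0,-2,0],[0,0,-2,0],[0,0,0,0]]'
python3 - <<'E'
from h import *
delta([.529,.2145,.15],182.1)
for n in ["scene","wrist"]:
  c=imaging.camera(n); cv2.imwrite(f"pics/{n}7.png",c["pixels"][:,:,::-1])
E
```

```text
time: 16.45
tcp_pos: [0.5295, 0.2149, 0.0214]
tool_rot: [-180.0, -0.0, -177.7]
contact_force: [-0.2, -0.5, -0.3]
finger_gap: 0.0881
time: 17.2
tcp_pos: [0.5297, 0.2149, 0.0218]
tool_rot: [-180.0, 0.0, -177.7]
contact_force: [-0.4, -1.0, 1.4]
finger_gap: 0.0498
time: 17.82
tcp_pos: [0.5315, 0.2153, 0.0846]
tool_rot: [180.0, 0.3, -177.7]
contact_force: [0.5, 0.1, -2.8]
finger_gap: 0.0497
t 17.82 tcp [0.5315 0.2153 0.0846] rot [ 179.96    0.29 -177.7 ] F [ 0.46  0.07 -2.8 ] gap 0.0497  delta cm [ 0.22 -0.07 -6.54] turn 0.20057139767698118
```

View pics/wrist7.png

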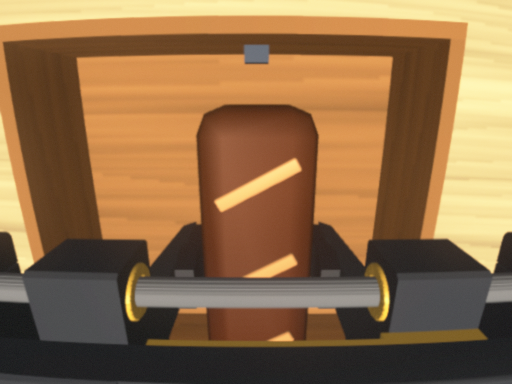

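View pics/scene7.png

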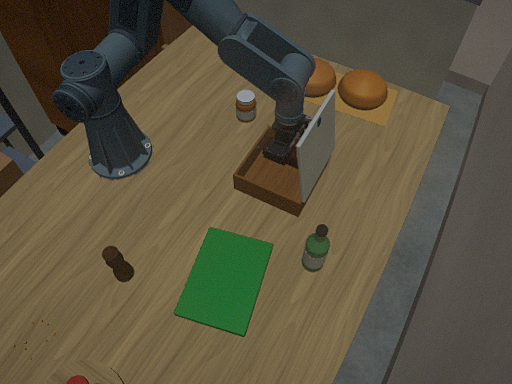

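The loaf is held: finger gap 49.7 mm, about 3 N of weight, level, and hanging over the box. The lid is untouched. I'll raise it, draw back slightly from the lid and carry it across.

```bash

python3 -m pendant '[[0,0,-2,0],[0.5,0,-3,0],[1,0,-3,0],[1,0,-3,0],[1,0,-3,0],[0.5,0,-1,0],[0,0,0,0]]'
python3 -c "
from h import *
delta([.571,-.2015,.10],193.4)
c=imaging.camera('top')
for p in [(261,110),(261,130)]: print(onz(c,p,.2 if p[1]<115 else 0.05))"
```

```text
time: 18.8
tcp_pos: [0.4895, 0.2133, 0.2313]
tool_rot: [180.0, 0.0, -177.7]
contact_force: [-0.3, -0.0, -3.1]
finger_gap: 0.0495
t 18.8 tcp [0.4895 0.2133 0.2313] rot [ 180.     0.  -177.7] F [-0.34 -0.03 -3.15] gap 0.0495  delta cm [ -6.48 -41.78  13.13] turn -11.101077098254336
[ 0.75420626 -0.02985385  0.2       ]
[ 0.73600237 -0.03626434  0.05      ]
```

Bottle is at about (0.74, -0.03), which leaves plenty of room. Carrying across.

```bash

python3 -m pendant '[[0,-1.5,0,0],[0,-3,0,0],[0,-4,0,0],[0,-4,0,0],[0,-4,0,0],[0,-4,0,0],[0,-4,0,0],[0,-4,0,0]]'
python3 -m pendant '[[-1,-4,0,0],[-2,-4,0,0],[-2,-3,0,0],[-1.3,-1.5,0,0],[0,0,0,-5],[0,0,0,-6],[0,0,0,0]]'
python3 -c "
from h import *
delta([.571,-.2015,.04],193.4)"
```

```text
time: 19.85
tcp_pos: [0.5003, -0.0736, 0.2305]
tool_rot: [180.0, -0.1, -177.7]
contact_force: [0.8, -0.3, -3.0]
finger_gap: 0.05
time: 20.72
tcp_pos: [0.5682, -0.1946, 0.2302]
tool_rot: [179.9, -0.1, -166.8]
contact_force: [0.3, -0.5, -3.4]
finger_gap: 0.0496
t 20.73 tcp [ 0.5682 -0.1946  0.2302] rot [ 1.7992e+02 -1.1000e-01 -1.6680e+02] F [ 0.31 -0.53 -3.36] gap 0.0496  delta cm [-0.15 -0.77 19.02] turn -0.20404268330366904
```

```bash

python3 -m pendant '[[-0.1,-0.8,2,0],[0,0,3,0],[0,0,4,0],[0,0,4,0],[0,0,3,0],[0,0,1.5,0],[0,0,0.5,0],[0,0,0,0]]'
python3 - <<'E'
from h import *
delta([.571,-.2015,.031],193.4)
for n in ["scene"]:
  c=imaging.camera(n); cv2.imwrite(f"pics/{n}8.png",c["pixels"][:,:,::-1])
E
```

```text
time: 21.72
tcp_pos: [0.5723, -0.2018, 0.0522]
tool_rot: [-180.0, 0.0, -166.7]
contact_force: [0.8, -0.9, -2.7]
finger_gap: 0.0497
t 21.73 tcp [ 0.5723 -0.2018  0.0522] rot [-1.7996e+02  4.0000e-02 -1.6672e+02] F [ 0.83 -0.89 -2.67] gap 0.0497  delta cm [0.12 0.06 2.12] turn -0.12491367020993493
```

View pics/scene8.png

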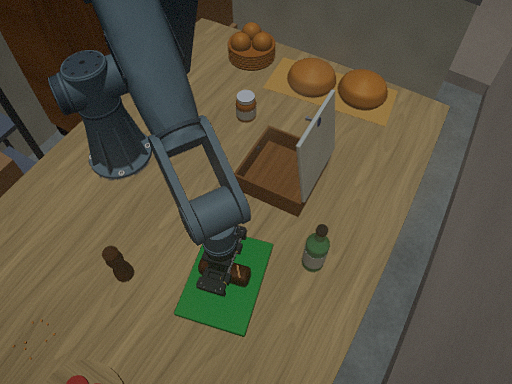

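The loaf hangs level over the middle of the board at about (224,270), and the lid is still open. I'll lower it slowly until it touches.

```bash

python3 -m pendant '[[0,0,0.8,0],[0,0,0.5,0],[0,0,0.4,0],[0,0,0.2,0],[0,0,0.1,0],[0,0,0,0]]'
python3 -m pendant '[[0,0,0.1,0],[0,0,0,0],[0,0,0,0]]'
```

```text
time: 22.52
tcp_pos: [0.572, -0.2015, 0.0319]
tool_rot: [-180.0, 0.0, -166.7]
contact_force: [-0.2, 0.4, -1.5]
finger_gap: 0.0497
time: 22.9
tcp_pos: [0.572, -0.2015, 0.0319]
tool_rot: [-180.0, 0.0, -166.7]
contact_force: [-3.9, 2.6, 5.4]
finger_gap: 0.0495
```

It has touched down: the force went from -3 to +5 N. Letting go and rising.

```bash

python3 -m pendant '[[0,0,0,0],[0,0,0,0],[0,0,0,0],[0,0,0,0],[0,0,0,0],[0,0,0,0]]' 1
python3 -m pendant '[[0,0,-0.5,0],[0,0,-1,0],[0,0,-2,0],[0,0,-3,0],[0,0,-4,0],[0,0,-4,0],[0,0,-4,0],[0,0,0,0]]'
python3 -m pendant '[[2,0,-2,0],[4,0,0,0],[4,0,0,0],[4,0,0,0],[4,0,0,0],[2,0,0,0],[0,0,0,0],[0,0,0,0]]'
python3 - <<'E'
from h import *
delta([.571,-.2015,.031],193.4)
for n in ["scene","top"]:
  c=imaging.camera(n); cv2.imwrite(f"pics/{n}9.png",c["pixels"][:,:,::-1])
E
```

```text
time: 23.65
tcp_pos: [0.5718, -0.2014, 0.0307]
tool_rot: [180.0, -0.0, -166.7]
contact_force: [-0.6, 0.5, 0.4]
finger_gap: 0.0879
time: 24.65
tcp_pos: [0.5741, -0.2026, 0.2218]
tool_rot: [-179.6, 0.4, -166.7]
contact_force: [0.3, -0.0, 0.7]
finger_gap: 0.088
time: 25.65
tcp_pos: [0.3776, -0.2473, 0.2358]
tool_rot: [-180.0, 0.0, -166.7]
contact_force: [0.5, -0.1, 0.2]
finger_gap: 0.0883
t 25.65 tcp [ 0.3776 -0.2473  0.2358] rot [-1.7999e+02  3.0000e-02 -1.6672e+02] F [ 0.47 -0.08  0.25] gap 0.0883  delta cm [-1.986e+01  1.000e-02  2.049e+01] turn -0.11518527383520905
```

View pics/scene9.png

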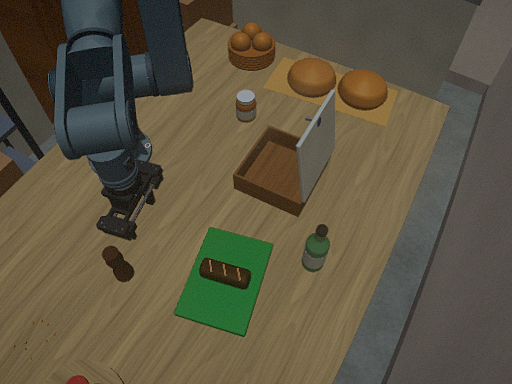

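View pics/top9.png

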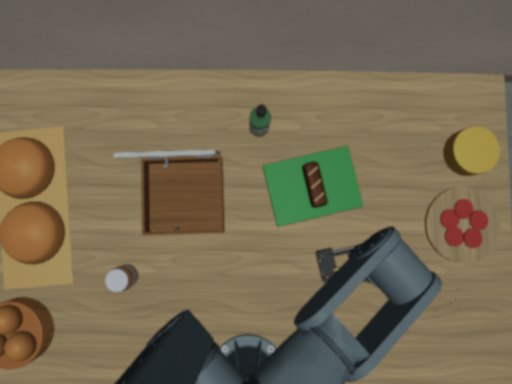

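The scene view shows the loaf flat on the board at about (225,273), and the top view shows it at (315,184), near the board's centre. The lid is upright, and the bottle, jar and mill are in place. One numeric check, then I'll hand in.

```bash
python3 - <<'E'
from h import *
c=imaging.camera("top"); g=c["pixels"].astype(int)
m=np.zeros(g.shape[:2],np.uint8); r=slice(158,212),slice(296,334); m[r]=(g[r][...,0]>=g[r][...,1]-5)
m=cv2.morphologyEx(m,cv2.MORPH_CLOSE,np.ones((5,5))); k=comp(m)[0]; print(rect(c,k,.055))
delta([.57,-.2,.2])
print(env.sign_off())
E
```

```text
((0.5705560445785522, -0.1981261819601059), (0.1324940323829651, 0.04649806767702103), 13.040061950683594)
t 25.8 tcp [ 0.3778 -0.2471  0.2356] rot [ 179.98    0.   -166.65] F [0.38 0.33 0.22] gap 0.0883  delta cm [-19.79   0.14   3.56] turn None
the job is handed in; nothing more can be done
None
```

I pressed the latch, eased the lid open against the fingers, laid the rye loaf on the middle of the cutting board and handed the job in at 25.8 s. No verdict was reported.

- **Lid:** I pressed the dot about 9 mm down and followed it up at about 0.45 rad/s. The force on the hand fell from 2 N to under 1 N on the way up. The last pictures show the lid nearly upright.
- **Loaf:** I set it down until it touched, then let go. It measures (0.571, -0.198), about 3 mm from the board's centre, and looks flat in both views.
- **Other things:** the bottle and jar look unmoved in both views. The gripper hid the mill in the last top view, but the scene view shows it where it was. The arm was clear of everything when I handed in.

**Disagreements:**
- The press read 14 to 23 N, above the 7 to 8 N given for the latch, though within the limits.
- The two cameras differed by 2 to 6 mm on the lid and board, so I used values between them.
- The loaf's outline in the last picture was a little small (132 x 46 mm against 140 x 50 mm).

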